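# Fit the hub whose keyways match the test shaft

## Robot

A 6-joint arm with a two-finger parallel gripper is mounted at the origin on the work surface. World frame = base frame: x ahead of the robot, y to its left, z up, the work surface at z = 0. Lengths are in m, angles in rad, forces in N, time in s.
With the tool pointing down it reaches from about 0.35 to 0.975 m from the base axis. Payload 17.4 kg.
Tool frame: the origin (TCP) lies between the finger pads; the fingertips stand 22 mm ahead of it and the grasp point (between the pads) lies 3 mm ahead of it; y points along the fingers, z is the direction in which the jaws open and shut, and the axes are right-handed (so a half turn about y gives the same grasp; the last joint's range is limited). The gripper opens to 85 mm and grips with 20 to 120 N. Pads are 22 mm wide; open, the fingers measure 114 mm over their backs; the gripper's body (76 mm by 85 mm) begins 54 mm behind the grasp point. The pads swing forward as they close: fully open they stand 13 mm farther back than shut.
Start: joints at [1.13, 0.116, 1.442, -0, 1.584, -0.038], TCP at [0.265, 0.621, 0.253] pointing down, gripper open.
Joint ranges: [-2.83, 2.83], [-0.83, 2.19], [0.07, 2.5], [-1.14, 4.28], [0.01, 3], [-2.97, 2.97]. Speed limits (rad/s): [1.89, 1.89, 2.22, 3.14, 3.14, 3.14].

## Interface

Orientations are given as a unit quaternion [x, y, z, w].
In Python, from plant import readout, cams, arm, finder gives the robot as it stands. The module is installed in compiled form; this text tells all that it offers.
- The arm moves only by the tool carry_out, never from a script. Its argument "commands" is a list of rows, each a list of 3 entries, a list of its own where there are three numbers: the turn, a rotation vector about the tool's x, y, z in degrees, then the shift along the tool's x, y, z in cm, then the opening, from 0 (shut) to 1 (fully open). A call has 1 to 20 rows; each row shifts and turns the commanded pose from where the row before left it, along the tool's axes as they then stand; what a row does not reach is not made up. A row lasts 1/10 s, in which the tool goes at most 50 mm and 8.59 degrees, less where a joint would pass 70% of its speed; a pose out of reach is approached as far as the arm can. A call is refused whole if a number of a shift passes 5 or a number of a turn 8.59, either way. A call with a gripper value outside its range is refused whole. The fingers move at their own pace and stop on an object; "squeeze" is the grip in N (left out, the last holds). Time passes only in rows, so rows that do not move let the fingers close. It gives the time, the measured TCP pose, the force and the opening at its end, in the units of the state.
- readout.get_state(): the state, without advancing time (a new reading comes with each control period).
- cams.snapshot(name): name is "side" or "top"; returns the picture (400x640x3 uint8, red, green, blue); there is no depth.
- cams.get_calibration(name): a dict with "fx", "fy", "cx", "cy" (pixels), "D" ([k1, k2, p1, p2, k3] as OpenCV has them; the pictures are not rectified), "world_from_camera" (4x4, takes a point from camera to world coordinates). Camera axes: x right, y up, looking along -z (the intrinsics and any distortion apply to the point x, -y, -z); pixel columns grow to the right and rows downward; lengths in m; the calibration is good to about 2 mm. A picture is of the moment at which its call begins. get_calibration takes no time and is no camera call.
- arm.job_done(): hands the job in, once; it reports no verdict.
Trained networks look in the newest picture that a camera, given by its name, has taken for a name from the list of things; names that differ only in an ending like _2 or _b are one class to them, and where a whole thing is asked for, a point or a joint stands for the part that bears it (a point fixed in the world has none). Each returns a list of dicts, best first, with "confidence" (0 to 1); they miss things now and then, are a little off and sometimes report something else, mostly with a low value. They report only what shows in the picture. A call takes as long as a camera call. They do not tell look-alikes from the thing itself.
- finder.boxes_of(query, camera): "box" ([centre column, centre row, width, height] in pixels, round what is visible of it).
The state is a dict: "time_s": time; "joint_positions": joint angles; "joint_velocities": joint speeds; "effort": joint torques, N m; "tcp_pos": TCP position; "eef_rot": TCP orientation; "wrist_force": force on the tool from outside, world axes, zero at the start; "torque": the same for the moment, N m; "width": finger opening in m.
Only numpy, scipy, OpenCV 4.12 (cv2) and the standard library are available. Lean on these libraries where they do the work, as an engineer would, in place of code of your own. Each camera call takes 0.05 s, during which the arm holds its last target.

## Task

Three steel hubs stand on the laser-marking bench. Find the one whose keyways line up with the two keys of the test shaft on the drilled plate, and fit it over the shaft, flange down, lowering it in the gripper rather than dropping it, until it sits fully home flat on the plate; then let go. Leave the other two hubs where they stand.

Things in the scene. Friction and masses are not known exactly. Their poses are not given: they have to be found in the camera images.
- fixture: Fixed drilled plate 180x180x10 mm, upright test shaft at its centre. Origin: plate underside, shaft axis; z up. Dark shaft 24 mm thick up to z 54 mm, tapering to 9 mm at its tip, z 68 mm. Two opposite keys along +x and -x (square to plate edges), 9 mm wide, out to 19.5 mm from the axis, from the plate to z 47 mm (ridged top). A hub is home with its underside on the plate top, z 10 mm.
- hub_opposite: Loose steel hub, 0.6 kg, upright on a thin dark mat: octagonal boss, 55 mm across opposite flats, 44 mm high overall, on a round flange 71 mm wide, 8 mm thick. Through bore 30 mm; keyways 16 mm wide, full length, to 22.4 mm from the axis. Origin: bore axis, underside. z up; x, y square to flats. TWO OPPOSITE keyways, along +x and -x.
- hub_corner: Loose steel hub, 0.6 kg, upright on a thin dark mat: octagonal boss, 55 mm across opposite flats, 44 mm high overall, on a round flange 71 mm wide, 8 mm thick. Through bore 30 mm; keyways 16 mm wide, full length, to 22.4 mm from the axis. Origin: bore axis, underside. z up; x, y square to flats. TWO keyways at a right angle, along +x and +y.
- hub_single: Loose steel hub, 0.6 kg, upright on a thin dark mat: octagonal boss, 55 mm across opposite flats, 44 mm high overall, on a round flange 71 mm wide, 8 mm thick. Through bore 30 mm; keyways 16 mm wide, full length, to 22.4 mm from the axis. Origin: bore axis, underside. z up; x, y square to flats. ONE keyway, along +x.
Not all that is in view belongs to the job. Leave any blue or red look-alike of the hub_opposite alone.

How it is judged:
By the outcome, as a careful person would: the job done as asked, in the order asked, and still so for the second after the job is handed in, with the robot touching nothing.
It also fails if it takes over 40 s, if anything falls off the work surface, if the arm or the gripper's body presses on something with over 40 N, if the wrist force passes 120 N, or if a joint passes its speed limit or range.

## Working session

There is one attempt and no reset: what is moved stays moved. The work goes in short steps, Python scripts to look and compute and a tool call to move; the robot and the scene stay as the last step left them, time stands still between calls to the robot, and variables do not carry over. Pictures are saved under pics/ and viewed, and the job is handed in when it is done.

Besides the shell and the picture viewer there is one more tool, called after ">>>" by a JSON object that holds its "fn" and its "kwargs", one argument or row to a line. carry_out: Moves the arm, as the interface text tells. Its arguments: {"type":"object","properties":{"commands":{"type":"array"},"squeeze":{"type":"number"}},"required":["commands"]}

```bash
mkdir -p pics
python3 - <<'E'
from plant import readout,cams,finder
import cv2,json
s=readout.get_state(); print(s)
for c in ("side","top"):
    im=cams.snapshot(c); cv2.imwrite(f"pics/{c}0.png",im[:,:,::-1])
    k=cams.get_calibration(c); print(c,k)
    for q in ("hub_opposite","hub_corner","hub_single","fixture"):
        print(q,[(round(d["confidence"],2),[round(float(x),1) for x in d["box"]]) for d in finder.boxes_of(q,c)])
E
```

```text
{'time_s': 0.0, 'joint_positions': array([ 1.13023639e+00,  1.16492027e-01,  1.44228477e+00, -4.32648986e-05,
        1.58403761e+00, -3.78093720e-02]), 'joint_velocities': array([-1.04004532e-03, -1.16150478e-03,  1.85807677e-04, -2.20067008e-05,
       -1.89874088e-03, -5.05451796e-04]), 'effort': array([-4.01939411e-03, -7.31965542e+01, -6.32509661e+01, -2.61173418e-04,
        6.08182425e-03,  7.15576061e-05]), 'tcp_pos': array([0.26451365, 0.62081589, 0.25254599]), 'eef_rot': array([ 0.69324098, -0.14152102,  0.14134607, -0.69239442]), 'wrist_force': array([ 0.32813703,  0.91176183, -0.59660844]), 'torque': array([ 0.01767396, -0.00329645,  0.01159991]), 'width': 0.08547399351205594}
side {'fx': 495.97435138526237, 'fy': 495.97435138526237, 'cx': 314.8894720581587, 'cy': 195.00126954715483, 'D': array([-0.07109103,  0.        ,  0.        ,  0.        ,  0.        ]), 'world_from_camera': array([[ 0.90139137,  0.30166597, -0.31063037,  0.2439607 ],
       [-0.43285444,  0.64669758, -0.62802808, -0.60649149],
       [ 0.01142921,  0.70055683,  0.71350508,  0.78603976],
       [ 0
[... 442 characters left out ...]
99.28054718982932, 'D': array([-0.06028851,  0.        ,  0.        ,  0.        ,  0.        ]), 'world_from_camera': array([[ 0.00346698,  0.9917203 , -0.12836985,  0.45508959],
       [-0.99995143,  0.00225387, -0.00959417,  0.04968102],
       [-0.0092254 ,  0.12839688,  0.99167995,  0.99522652],
       [ 0.        ,  0.        ,  0.        ,  1.        ]])}
hub_opposite [(0.85, [188.2, 216.1, 34.3, 30.2]), (0.83, [281.5, 174.6, 31.6, 33.8]), (0.66, [236.4, 141.1, 38.6, 32.4]), (0.59, [229.9, 188.4, 33.6, 32.1])]
hub_corner [(0.87, [239.6, 258.9, 32.1, 27.9])]
hub_single [(0.81, [291.2, 237.9, 30.3, 35.5])]
fixture [(0.9, [440.7, 223.6, 106.4, 107.8]), (0.18, [230.8, 188.9, 30.5, 32.9])]
```

View pics/side0.png

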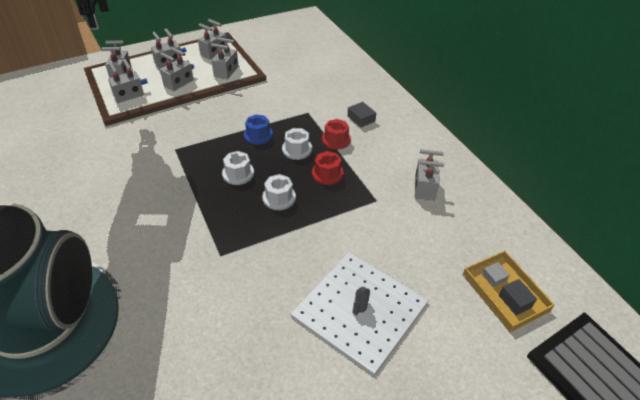

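View pics/top0.png

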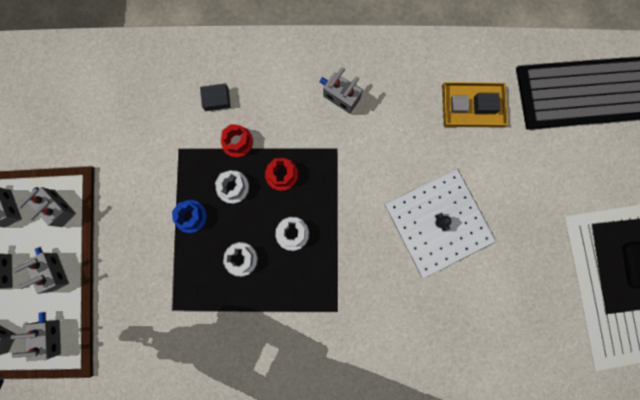

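Run:
```python
import cv2
im=cv2.imread("pics/top0.png")
cv2.imwrite("pics/top0a.png",cv2.resize(im[110:290,150:330],None,fx=3.3,fy=3.3,interpolation=cv2.INTER_CUBIC))
cv2.imwrite("pics/top0b.png",cv2.resize(im[150:300,370:520],None,fx=4,fy=4,interpolation=cv2.INTER_CUBIC))
im=cv2.imread("pics/side0.png")
cv2.imwrite("pics/side0a.png",cv2.resize(im[100:230,200:380],None,fx=4.4,fy=4.4,interpolation=cv2.INTER_CUBIC))
```

```text
(no output)
```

View pics/top0a.png

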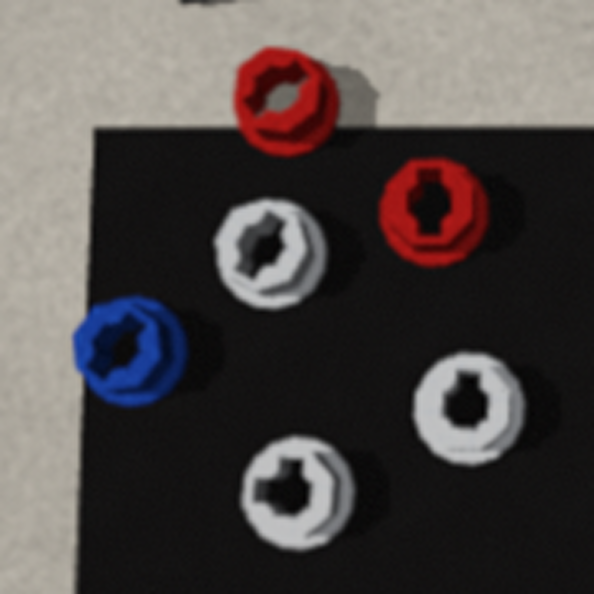

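View pics/top0b.png

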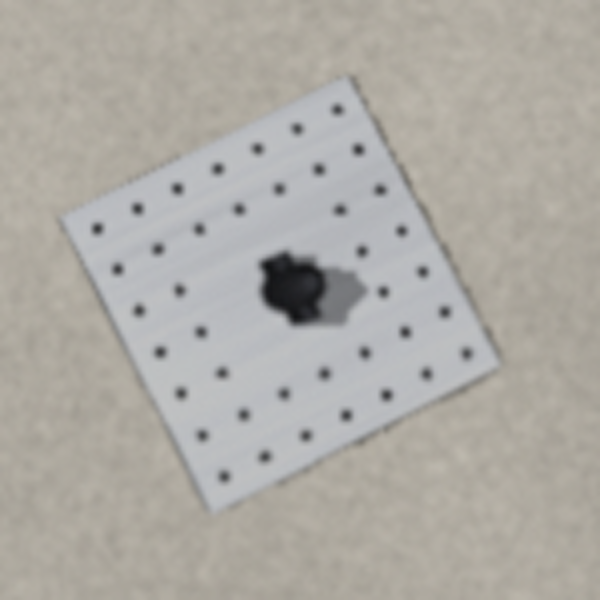

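View pics/side0a.png

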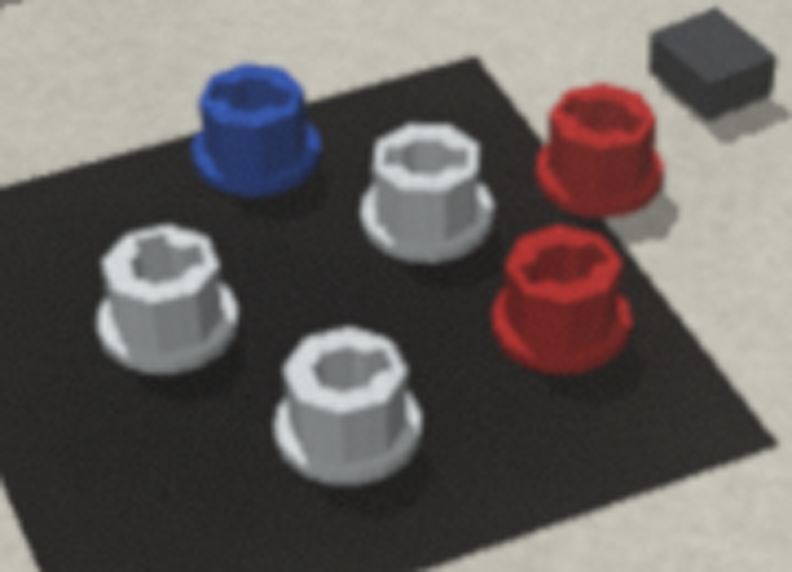

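The target is the white hub at about (232,186) in the top view, with opposite keyways. The white hubs at (240,259) and (291,234) are the corner and single hubs. The shaft is at about (443,221), with keys running upper-left to lower-right. Next I'll fit poses from both cameras.

```bash
cat > h.py <<'E'
import numpy as np,cv2
from scipy.optimize import minimize
from plant import cams
def proj(c,P):
    k=cams.get_calibration(c); W=k["world_from_camera"]
    q=(np.asarray(P,float)-W[:3,3])@W[:3,:3]; q=q*[1,-1,-1]
    K=np.array([[k["fx"],0,k["cx"]],[0,k["fy"],k["cy"]],[0,0,1]])
    return cv2.projectPoints(q.reshape(-1,1,3),np.zeros(3),np.zeros(3),K,k["D"])[0].reshape(-1,2)
S=6
def fill(m,p,v,o):
    q=np.round(((p-o+0.5)*S-0.5)*16).astype(np.int32)
    cv2.fillPoly(m,[q],v,cv2.LINE_8,4)
def cov(m,n,w,h):
    return np.stack([cv2.resize((m==i).astype(np.float32),(w,h),interpolation=cv2.INTER_AREA) for i in range(n)],-1)
def place(P,x,y,z,a):
    c,s=np.cos(a),np.sin(a);P=np.asarray(P,float)
    return np.c_[x+c*P[:,0]-s*P[:,1],y+s*P[:,0]+c*P[:,1],z+P[:,2]]
t=np.linspace(0,2*np.pi,72,endpoint=False)
ring=lambda r,z:np.c_[r*np.cos(t),r*np.sin(t),0*t+z]
oa=np.pi/8+np.arange(8)*np.pi/4; R=.0275/np.cos(np.pi/8)
octg=lambda z:np.c_[R*np.cos(oa),R*np.sin(oa),0*oa+z]
b=np.arcsin(8/15); 
a1=np.linspace(b,np.pi-b,20); 
xy=[(.0224,-.008),(.0224,.008)]+[(.015*np.cos(a),.015*np.sin(a)) for a in a1]+[(-.0224,.008),(-.0224,-.008)]+[(.015*np.cos(a),.015*np.sin(a)) for a in a1+np.pi]
hole=lambda z:np.array([(u,v,z) for u,v in xy])
hull=lambda p:cv2.convexHull(p.astype(np.float32)).reshape(-1,2)
def hub_map(c,x,y,z,a,o,w,h):
    m=np.zeros((h*S,w*S),np.uint8); pr=lambda P:proj(c,place(P,x,y,z,a))
    fill(m,hull(np.r_[pr(ring(.0355,0)),pr(ring(.0355,.008))]),1,o)
    fill(m,pr(ring(.0355,.008)),2,o)
    fill(m,hull(np.r_[pr(octg(.008)),pr(octg(.044))]),3,o)
    fill(m,pr(octg(.044)),4,o); fill(m,pr(hole(.044)),5,o)
    return cov(m,6,w,h)
def plate_map(c,x,y,z,a,o,w,h):
    m=np.zeros((h*S,w*S),np.uint8); pr=lambda P:proj(c,place(P,x,y,z,a))
    q=np.array([(u*.09,v*.09) for u,v in((1,1),(-1,1),(-1,-1),(1,-1))])
    B=pr(np.c_[q,0*q[:,:1]]);T=pr(np.c_[q,0*q[:,:1]+.01])
    fill(m,hull(np.r_[B,T]),1,o);fill(m,T,2,o)
    return cov(m,3,w,h)
def fit(c,im,mp,z,ctr,half,inits,mask=None):
    ctr=np.array(ctr,int);o=ctr-half;w=h=2*half
    g=cv2.cvtColor(im,cv2.COLOR_RGB2GRAY).astype(float)[o[1]:o[1]+h,o[0]:o[0]+w]
    wt=np.ones_like(g) if mask is None else mask(g)
    def cost(v):
        A=mp(c,v[0]/1e3,v[1]/1e3,z,v[2]/50,o,w,h)
        A=cv2.GaussianBlur(A,(0,0),0.6).reshape(w*h,-1)*wt.reshape(-1,1)
        s=np.linalg.lstsq(A,(g*wt).ravel(),rcond=None)[0]
        return np.mean(((A@s)-(g*wt).ravel())**2)
    best=min((minimize(cost,np.array([i[0]*1e3,i[1]*1e3,i[2]*50]),method="Nelder-Mead",options=dict(initial_simplex=np.array([i[0]*1e3,i[1]*1e3,i[2]*50])+np.array([[0,0,0],[4,0,0],[0,4,0],[0,0,6]]),maxiter=120)) for i in inits),key=lambda r:r.fun)
    return best.x[0]/1e3,best.x[1]/1e3,np.degrees(best.x[2]/50),best.fun
def ray(c,px,z):
    f=lambda v:np.sum((proj(c,[[v[0],v[1],z]])[0]-px)**2)
    return minimize(f,[.5,.1],method="Nelder-Mead",options=dict(xatol=1e-5,fatol=1e-4)).x
E
cat > f.py <<'E'
from h import *
L=lambda n:cv2.imread(n)[:,:,::-1].copy()
for c,ch,cf in(("top",(232,187),(440,223)),("side",(297,145),(360,314))):
    im=L(f"pics/{c}0.png")
    p=ray(c,ch,.03); print(c,fit(c,im,hub_map,.001,ch,24,[(*p,np.radians(d)) for d in range(0,180,30)]))
    p=ray(c,cf,.01); mk=lambda g:(g>125).astype(float) if 0 else np.ones_like(g)
    print(c,fit(c,im,plate_map,0,cf,75,[(*p,np.radians(d)) for d in(10,30,60)]))
E
python3 f.py
```

```text
Traceback (most recent call last):
  File "f.py", line 5, in <module>
    p=ray(c,ch,.03); print(c,fit(c,im,hub_map,.001,ch,24,[(*p,np.radians(d)) for d in range(0,180,30)]))
                             ~~~^^^^^^^^^^^^^^^^^^^^^^^^^^^^^^^^^^^^^^^^^^^^^^^^^^^^^^^^^^^^^^^^^^^^^^^
  File "h.py", line 49, in fit
    best=min((minimize(cost,np.array([i[0]*1e3,i[1]*1e3,i[2]*50]),method="Nelder-Mead",options=dict(initial_simplex=np.array([i[0]*1e3,i[1]*1e3,i[2]*50])+np.array([[0,0,0],[4,0,0],[0,4,0],[0,0,6]]),maxiter=120)) for i in inits),key=lambda r:r.fun)
  File "h.py", line 49, in <genexpr>
    best=min((minimize(cost,np.array([i[0]*1e3,i[1]*1e3,i[2]*50]),method="Nelder-Mead",options=dict(initial_simplex=np.array([i[0]*1e3,i[1]*1e3,i[2]*50])+np.array([[0,0,0],[4,0,0],[0,4,0],[0,0,6]]),maxiter=120)) for i in inits),key=lambda r:r.fun)
              ~~~~~~~~^^^^^^^^^^^^^^^^^^^^^^^^^^^^^^^^^^^^^^^^^^^^^^^^^^^^^^^^^^^^^^^^^^^^^^^^^^^^^^^^^^^^^^^^^^^^^^^^^^^^^^^^^^^^^^^^^^^^^^^^^^^^^^^^^^^^^^^^^^^^^^^^^^^^^^^^^^^^^^^^^^^^^^^^^^^^^^^^^^^^^^^^^^^^^
  File "h.py", line 45, in cost
    A=mp(c,v[0]/1e3,v[1]/1e3,z,v[2]/50,o,w,h)
  File "h.py", line 31, in hub_map
    fill(m,hull(np.r_[pr(octg(.008)),pr(octg(.044))]),3,o)
                                     ~~^^^^^^^^^^^^
  File "h.py", line 28, in <lambda>
    m=np.zeros((h*S,w*S),np.uint8); pr=lambda P:proj(c,place(P,x,y,z,a))
                                                ~~~~^^^^^^^^^^^^^^^^^^^^
  File "h.py", line 5, in proj
    k=cams.get_calibration(c); W=k["world_from_camera"]
ValueError: time passes only in moves, steps and waits
```

```bash
sed -i 's/^def proj/from functools import lru_cache\n@lru_cache\ndef cal(c): return cams.get_calibration(c)\ndef proj/; s/k=cams.get_calibration(c); W/k=cal(c); W/' h.py; time python3 f.py; python3 -c "
from plant import readout;print(readout.get_state()['time_s'])"
```

```text
top (np.float64(0.610844112634544), np.float64(0.24446569480166983), np.float64(-28.66982084291207), np.float64(186.19083321122858))
top (np.float64(0.5332409935312818), np.float64(-0.21077205500776333), np.float64(26.355511359259552), np.float64(305.3963483263468))
side (np.float64(0.6127510620931244), np.float64(0.24455674354324458), np.float64(-25.889602673803864), np.float64(346.51776480165336))
side (np.float64(0.5334404604163964), np.float64(-0.2140391913744599), np.float64(26.06971421367842), np.float64(504.00751680280626))
0.5
real	0m11.921s
user	0m17.769s
sys	0m0.103s
```

Run:
```python
from h import *
def draw(im,c,P,s,o,col):
    q=np.round((proj(c,P)-o+.5)*s-.5).astype(int); cv2.polylines(im,[q],True,col,1)
rows=[]
for c,ch,cf in(("top",(232,187),(440,223)),("side",(297,145),(360,314))):
    im=cv2.imread(f"pics/{c}0.png"); out=[]
    for ctr,half in((ch,24),(cf,72)):
        o=np.array(ctr)-half; s=288/(2*half)
        v=cv2.resize(im[o[1]:o[1]+2*half,o[0]:o[0]+2*half],(288,288),interpolation=cv2.INTER_CUBIC)
        if half==24:
            a=np.radians(-28)
            p=(.6118,.2445,.001,a)
            for P,col in((ring(.0355,.008),(0,255,0)),(octg(.044),(0,0,255)),(hole(.044),(255,0,255))): draw(v,c,place(P,*p),s,o,col)
        else:
            p=(.5333,-.2124,0,np.radians(26.2))
            q=np.array([(.09,.09,.01),(-.09,.09,.01),(-.09,-.09,.01),(.09,-.09,.01)])
            draw(v,c,place(q,*p),s,o,(0,255,0))
            k=[(.0195,.0045,.047),(.0195,-.0045,.047),(-.0195,-.0045,.047),(-.0195,.0045,.047)]
            draw(v,c,place(k,*p),s,o,(0,0,255)); draw(v,c,place(ring(.0045,.068),*p),s,o,(255,0,255)); draw(v,c,place(ring(.012,.054),*p),s,o,(0,255,255))
        out.append(v)
    rows.append(np.hstack(out))
cv2.imwrite("pics/ov1.png",np.vstack(rows))
```

```text
(no output)
```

View pics/ov1.png

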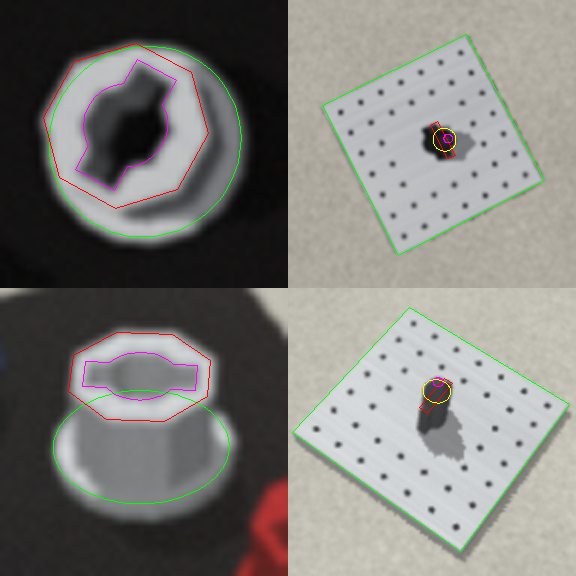

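```bash
cat > g.py <<'E'
import numpy as np,sys
from scipy.spatial.transform import Rotation as R
from plant import readout
def rel(tgt,jaw):
    """target TCP pos; jaw=world angle deg of tool z. prints needed yaw about tool y and tool-frame shift after/before"""
    s=readout.get_state();r=R.from_quat(s["eef_rot"]);p=s["tcp_pos"];M=r.as_matrix()
    print("t",round(s["time_s"],2),"tcp",np.round(p,4),"jaw",np.degrees(np.arctan2(M[1,2],M[0,2])).round(2),"xaxis",M[:,0].round(3),"y",M[:,1].round(4),"F",s["wrist_force"].round(1),"T",s["torque"].round(2),"w",round(s["width"],4),"q",s["joint_positions"].round(2))
    y=np.array([0,0,-1.]);a=np.radians(jaw);z=np.array([np.cos(a),np.sin(a),0])
    T=np.c_[np.cross(y,z),y,z]
    d=(np.asarray(tgt)-p)
    print("shift cm in tool now",(M.T@d*100).round(2),"in target tool axes",(T.T@d*100).round(2),"rotvec deg",np.degrees((r.inv()*R.from_matrix(T)).as_rotvec()).round(2))
if __name__=="__main__":
    v=list(map(float,sys.argv[1:])); rel(v[:3],v[3])
E
for j in -28 17 62 107 -73 ; do python3 g.py .6118 .2445 .15 $j; done
```

```text
t 0.5 tcp [0.2646 0.621  0.2533] jaw 66.92 xaxis [ 0.92  -0.392 -0.   ] y [-0.e+00 -1.e-04 -1.e+00] F [ 0.3 -0.4 -0.3] T [-0.02 -0.03 -0.  ] w 0.0854 q [ 1.13  0.12  1.44  0.    1.58 -0.04]
shift cm in tool now [ 46.7   10.33 -21.02] in target tool axes [16.94 10.33 48.33] rotvec deg [ 0.   94.92  0.  ]
t 0.5 tcp [0.2646 0.621  0.2533] jaw 66.92 xaxis [ 0.92  -0.392 -0.   ] y [-0.e+00 -1.e-04 -1.e+00] F [ 0.3 -0.4 -0.3] T [-0.02 -0.03 -0.  ] w 0.0854 q [ 1.13  0.12  1.44  0.    1.58 -0.04]
shift cm in tool now [ 46.7   10.33 -21.02] in target tool axes [46.15 10.33 22.2 ] rotvec deg [ 0.   49.92  0.  ]
t 0.5 tcp [0.2646 0.621  0.2533] jaw 66.92 xaxis [ 0.92  -0.392 -0.   ] y [-0.e+00 -1.e-04 -1.e+00] F [ 0.3 -0.4 -0.3] T [-0.02 -0.03 -0.  ] w 0.0854 q [ 1.13  0.12  1.44  0.    1.58 -0.04]
shift cm in tool now [ 46.7   10.33 -21.02] in target tool axes [ 48.33  10.33 -16.94] rotvec deg [ 0.    4.92 -0.  ]
t 0.5 tcp [0.2646 0.621  0.2533] jaw 66.92 xaxis [ 0.92  -0.392 -0.   ] y [-0.e+00 -1.e-04 -1.e+00] F [ 0.3 -0.4 -0.3] T [-0.02 -0.03 -0.  ] w 0.0854 q [ 1.13  0.12  1.44  0.    1.58 -0.04]
shift cm in tool now [ 46.7   10.33 -21.02] in target tool axes [ 22.2   10.33 -46.15] rotvec deg [  0.   -40.08  -0.  ]
t 0.5 tcp [0.2646 0.621  0.2533] jaw 66.92 xaxis [ 0.92  -0.392 -0.   ] y [-0.e+00 -1.e-04 -1.e+00] F [ 0.3 -0.4 -0.3] T [-0.02 -0.03 -0.  ] w 0.0854 q [ 1.13  0.12  1.44  0.    1.58 -0.04]
shift cm in tool now [ 46.7   10.33 -21.02] in target tool axes [-22.2   10.33  46.15] rotvec deg [0.0000e+00 1.3992e+02 1.0000e-02]
```

>>> {"fn": "carry_out", "kwargs": {
  "commands": [
    [[0,4.9,0],[0,0,0],1],
    [[0,0,0],[3.0,0.6,-1.06],1],
    [[0,0,0],[3.0,0.6,-1.06],1],
    [[0,0,0],[3.0,0.6,-1.06],1],
    [[0,0,0],[3.0,0.6,-1.06],1],
    [[0,0,0],[3.0,0.6,-1.06],1],
    [[0,0,0],[3.0,0.6,-1.06],1],
    [[0,0,0],[3.0,0.6,-1.06],1],
    [[0,0,0],[3.0,0.6,-1.06],1],
    [[0,0,0],[3.0,0.6,-1.06],1],
    [[0,0,0],[3.0,0.6,-1.06],1],
    [[0,0,0],[3.0,0.6,-1.06],1],
    [[0,0,0],[3.0,0.6,-1.06],1],
    [[0,0,0],[3.0,0.6,-1.06],1],
    [[0,0,0],[3.0,0.6,-1.06],1],
    [[0,0,0],[3.0,0.6,-1.06],1],
    [[0,0,0],[3.0,0.6,-1.06],1],
    [[0,0,0],[0,0,0],1],
    [[0,0,0],[0,0,0],1]
  ]
}}

```text
time_s: 2.4
tcp_pos: [0.6091, 0.2456, 0.1571]
eef_rot: [0.686, -0.172, 0.171, -0.686]
wrist_force: [-0.1, 0.4, -0.3]
width: 0.0854
```

```bash
python3 g.py .6118 .2445 .040 62; python3 g.py .6118 .2445 .040 61.5|tail -1
```

```text
t 2.4 tcp [0.6091 0.2456 0.1571] jaw 61.95 xaxis [ 0.883 -0.47  -0.   ] y [-5.e-04  0.e+00 -1.e+00] F [-0.1  0.4 -0.3] T [-0.03 -0.01  0.04] w 0.0854 q [ 0.34  0.12  1.6   0.    1.43 -0.74]
shift cm in tool now [ 0.3  11.71  0.03] in target tool axes [ 0.29 11.71  0.03] rotvec deg [ 0.01 -0.05 -0.03]
shift cm in tool now [ 0.3  11.71  0.03] in target tool axes [ 0.29 11.71  0.03] rotvec deg [ 0.01  0.45 -0.03]
```

>>> {"fn": "carry_out", "kwargs": {
  "commands": [
    [[0,0,0],[0.3,2.0,0],1],
    [[0,0,0],[0,2.0,0],1],
    [[0,0,0],[0,2.0,0],1],
    [[0,0,0],[0,2.0,0],1],
    [[0,0,0],[0,1.7,0],1],
    [[0,0,0],[0,1.0,0],1],
    [[0,0,0],[0,1.0,0],1],
    [[0,0,0],[0,0,0],1],
    [[0,0,0],[0,0,0],0.5],
    [[0,0,0],[0,0,0],0.5],
    [[0,0,0],[0,0,0],0.5],
    [[0,0,0],[0,0,0],0.5],
    [[0,0,0],[0,0,0],0.5],
    [[0,0,0],[0,0,0],0.5]
  ],
  "squeeze": 60
}}

```text
time_s: 3.8
tcp_pos: [0.6121, 0.2447, 0.0416]
eef_rot: [-0.686, 0.17, -0.171, 0.686]
wrist_force: [0.1, -0.2, 5.5]
width: 0.0544
```

```bash
python3 g.py .6118 .2445 .040 62
python3 - <<'E'
from h import *
c="side"; im=cams.snapshot(c)[:,:,::-1]
cv2.imwrite("pics/g1.png",cv2.resize(im[70:220,200:400],None,fx=3.9,fy=3.9,interpolation=cv2.INTER_CUBIC))
E
```

```text
t 3.8 tcp [0.6121 0.2447 0.0416] jaw 62.02 xaxis [ 0.883 -0.469  0.001] y [ 1.6e-03  5.0e-04 -1.0e+00] F [ 0.1 -0.2  5.5] T [-0.24  0.2  -0.01] w 0.0544 q [ 0.34  0.21  1.69 -0.    1.24 -0.74]
shift cm in tool now [-0.02  0.16 -0.03] in target tool axes [-0.02  0.16 -0.03] rotvec deg [-0.07  0.02  0.07]
```

View pics/g1.png

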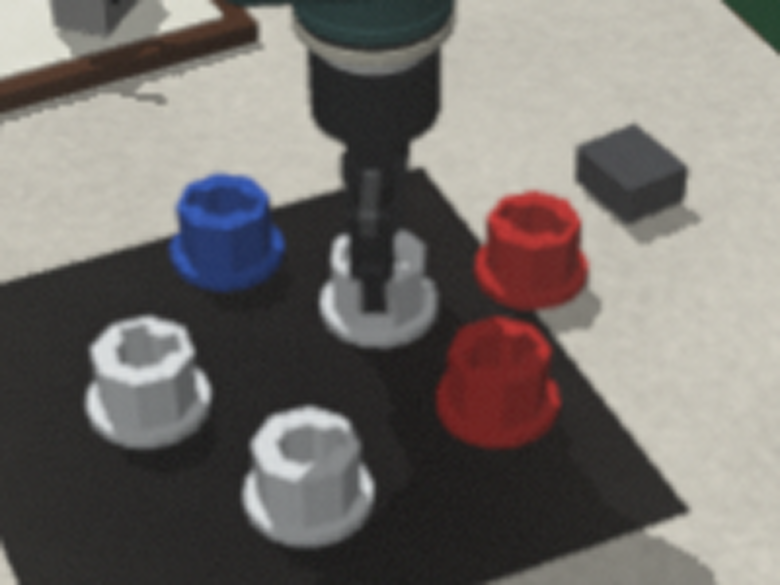

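>>> {"fn": "carry_out", "kwargs": {
  "commands": [
    [[0,0,0],[0,-0.5,0],0.5],
    [[0,0,0],[0,-1.5,0],0.5],
    [[0,0,0],[0,-2.5,0],0.5],
    [[0,0,0],[0,-3.0,0],0.5],
    [[0,0,0],[0,-3.0,0],0.5],
    [[0,0,0],[0,-1.5,0],0.5],
    [[0,0,0],[0,-0.5,0],0.5],
    [[0,0,0],[0,0,0],0.5]
  ]
}}

```text
time_s: 4.65
tcp_pos: [0.6115, 0.2446, 0.1652]
eef_rot: [0.686, -0.171, 0.171, -0.686]
wrist_force: [0.2, -0.4, -6.1]
width: 0.0544
```

>>> {"fn": "carry_out", "kwargs": {
  "commands": [
    [[0,0,0],[0.48,0,-1.46],0.5],
    [[0,0,0],[0.97,0,-2.93],0.5],
    [[0,0,0],[0.97,0,-2.93],0.5],
    [[0,0,0],[0.97,0,-2.93],0.5],
    [[0,0,0],[0.97,0,-2.93],0.5],
    [[0,0,0],[0.97,0,-2.93],0.5],
    [[0,0,0],[0.97,0,-2.93],0.5],
    [[0,0,0],[0.97,0,-2.93],0.5],
    [[0,0,0],[0.97,0,-2.93],0.5],
    [[0,0,0],[0.97,0,-2.93],0.5],
    [[0,0,0],[0.97,0,-2.93],0.5],
    [[0,0,0],[0.97,0,-2.93],0.5],
    [[0,0,0],[0.97,0,-2.93],0.5],
    [[0,0,0],[0.97,0,-2.93],0.5],
    [[0,0,0],[0.97,0,-2.93],0.5],
    [[0,0,0],[0.48,0,-1.46],0.5],
    [[0,0,0],[0,0,0],0.5]
  ]
}}

```text
time_s: 6.35
tcp_pos: [0.5327, -0.2133, 0.1639]
eef_rot: [-0.686, 0.172, -0.171, 0.686]
wrist_force: [0.6, 0.4, -6.3]
width: 0.0537
```

>>> {"fn": "carry_out", "kwargs": {
  "commands": [
    [[0,4.2,0],[0,0,0],0.5],
    [[0,8.39,0],[0,0,0],0.5],
    [[0,8.39,0],[0,0,0],0.5],
    [[0,8.39,0],[0,0,0],0.5],
    [[0,8.39,0],[0,0,0],0.5],
    [[0,8.39,0],[0,0,0],0.5],
    [[0,8.39,0],[0,0,0],0.5],
    [[0,8.39,0],[0,0,0],0.5],
    [[0,8.39,0],[0,0,0],0.5],
    [[0,8.39,0],[0,0,0],0.5],
    [[0,8.39,0],[0,0,0],0.5],
    [[0,8.39,0],[0,0,0],0.5],
    [[0,8.39,0],[0,0,0],0.5],
    [[0,8.39,0],[0,0,0],0.5],
    [[0,8.39,0],[0,0,0],0.5],
    [[0,4.2,0],[0,0,0],0.5],
    [[0,0,0],[0,0,0],0.5],
    [[0,0,0],[0,0,0],0.5]
  ]
}}

```text
time_s: 8.15
tcp_pos: [0.5337, -0.2111, 0.1648]
eef_rot: [-0.161, 0.689, -0.688, 0.161]
wrist_force: [-0.6, 0.1, -6.0]
width: 0.054
```

```bash
python3 g.py .5333 -.2124 .05 -63.8
python3 - <<'E'
from h import *
o=[]
for c,ctr in (("side",(370,240)),("top",(440,215))):
    im=cams.snapshot(c)[:,:,::-1]; cv2.imwrite(f"pics/{c}2.png",im)
    x,y=ctr; o.append(cv2.resize(im[y-75:y+75,x-75:x+75],(400,400),interpolation=cv2.INTER_CUBIC))
cv2.imwrite("pics/t2.png",np.hstack(o))
E
```

```text
t 8.15 tcp [ 0.5337 -0.2111  0.1648] jaw -63.67 xaxis [-0.896 -0.444  0.   ] y [-7.e-04  4.e-04 -1.e+00] F [-0.6  0.1 -6. ] T [ 0.02 -0.01  0.04] w 0.054 q [-0.42 -0.07  1.77  0.    1.44  0.69]
shift cm in tool now [ 0.09 11.48  0.1 ] in target tool axes [ 0.09 11.48  0.1 ] rotvec deg [0.04 0.13 0.02]
```

View pics/t2.png

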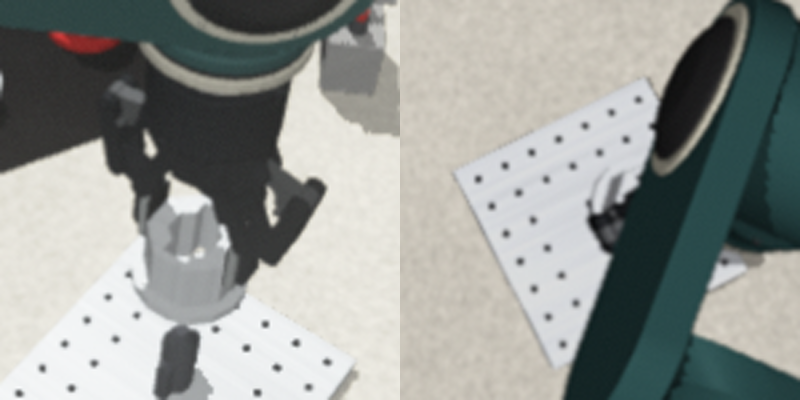

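Run:
```python
from h import *
c="side"; im=cv2.imread("pics/side2.png"); o=np.array((320,185)); s=6
v=cv2.resize(im[185:285,320:420],(600,600),interpolation=cv2.INTER_CUBIC)
def draw(P,col,cl=True):
    q=np.round((proj(c,P)-o+.5)*s-.5).astype(int); cv2.polylines(v,[q],cl,col,1)
p=(.5337,-.2111,.1242,np.radians(26.3))
for P,col in((ring(.0355,0),(0,255,0)),(ring(.0355,.008),(0,255,0)),(octg(.044),(0,0,255)),(hole(.044),(255,0,255))): draw(place(P,*p),col)
# side-frame shaft
f=(.5334,-.2140,0,np.radians(26.2))
draw(place(ring(.012,.054),*f),(0,255,255)); draw(place(ring(.0045,.068),*f),(255,0,255))
draw(place([(0,0,.01),(0,0,.068)],*f),(255,255,0))
cv2.imwrite("pics/ov2.png",v)
```

```text
(no output)
```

View pics/ov2.png

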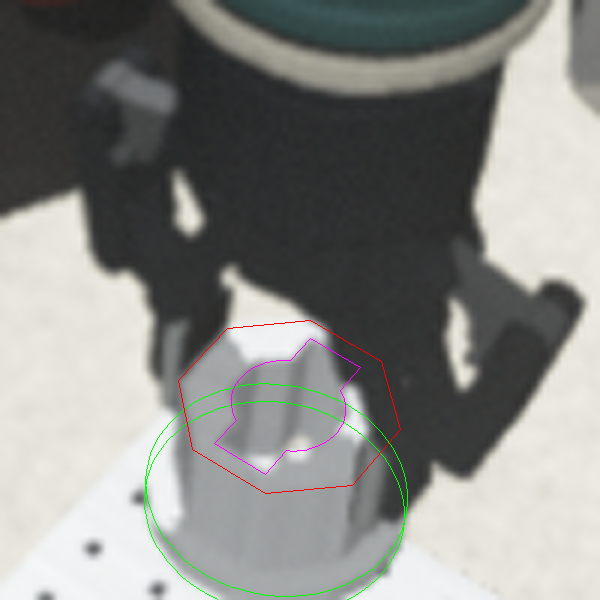

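Run:
```python
from h import *
im=cv2.imread("pics/side2.png"); 
v=cv2.resize(im[230:310,335:400],None,fx=7.4,fy=7.4,interpolation=cv2.INTER_CUBIC)
v=np.clip((v.astype(float)-90)*2,0,255).astype(np.uint8)
w=v.copy();o=np.array((335,230));s=7.4;c="side"
def draw(P,col):
    q=np.round((proj(c,P)-o+.5)*s-.5).astype(int); cv2.polylines(w,[q],True,col,1)
p=(.5337,-.2111,.1242,np.radians(26.3))
for P,col in((ring(.0355,0),(0,255,0)),(octg(.044),(0,0,255)),(hole(.044),(255,0,255)),(hole(0),(255,100,0))): draw(place(P,*p),col)
o2=np.hstack([v,w]);print(o2.shape);cv2.imwrite("pics/ov3.png",cv2.resize(o2,None,fx=.8,fy=.8))
```

```text
(592, 962, 3)
```

View pics/ov3.png

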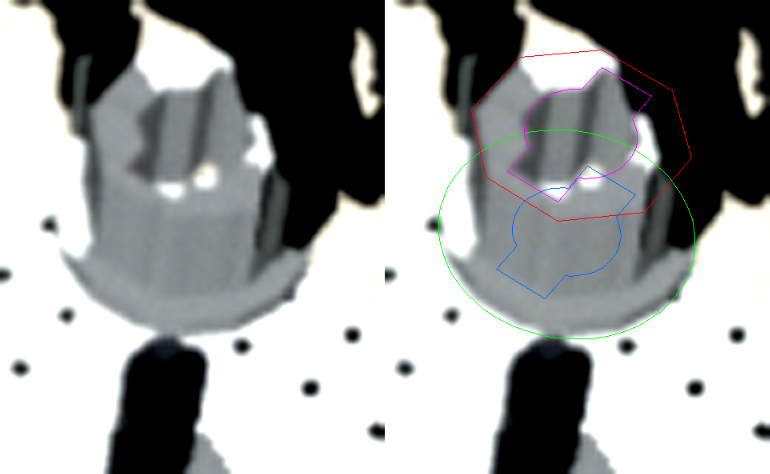

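```bash
cat > s.py <<'E'
from h import *
def shaft_map(c,x,y,z,a,o,w,h):
    m=np.zeros((h*S,w*S),np.uint8); pr=lambda P:proj(c,place(P,x,y,z,a))
    fill(m,hull(np.r_[pr(ring(.012,.01)),pr(ring(.012,.054))]),1,o)
    fill(m,hull(np.r_[pr(ring(.012,.054)),pr(ring(.0045,.068))]),1,o)
    for s in(1,-1):
        k=np.array([(s*u,v,zz) for u in(.009,.0195) for v in(-.0045,.0045) for zz in(.01,.045)]); fill(m,hull(pr(k)),1,o)
    return cov(m,2,w,h)
for c,ct in(("top",(444,221)),("side",(361,301))):
    im=cv2.imread(f"pics/{c}0.png")[:,:,::-1]
    b=np.clip(im.astype(int),40,110).astype(np.uint8)
    print(c,fit(c,b,shaft_map,0,ct,18,[(.533,-.212,np.radians(d)) for d in(20,30)]))
# hub in hand, side: fit over shift using masked overlay of flange lower part
im=cv2.imread("pics/side2.png")
E
python3 s.py
```

```text
top (np.float64(0.5329092575962868), np.float64(-0.21250828472479413), np.float64(27.23199047408311), np.float64(43.86111155857615))
side (np.float64(0.5340313721672589), np.float64(-0.2121927204599908), np.float64(29.923651422761612), np.float64(38.818820863126014))
```

>>> {"fn": "carry_out", "kwargs": {
  "commands": [
    [[0,0.1,0],[0.09,0.6,0.1],0.5],
    [[0,0,0],[0,1.4,0],0.5],
    [[0,0,0],[0,1.4,0],0.5],
    [[0,0,0],[0,1.0,0],0.5],
    [[0,0,0],[0,0.4,0],0.5],
    [[0,0,0],[0,0,0],0.5],
    [[0,0,0],[0,0,0],0.5],
    [[0,0,0],[0,0,0],0.5]
  ]
}}

```text
time_s: 9.05
tcp_pos: [0.5338, -0.2131, 0.118]
eef_rot: [0.159, -0.689, 0.689, -0.16]
wrist_force: [-0.1, -0.4, -5.9]
width: 0.0537
```

```bash
python3 g.py .5334 -.2124 .0508 -63.8
```

```text
t 9.05 tcp [ 0.5338 -0.2131  0.118 ] jaw -63.94 xaxis [-0.898 -0.439 -0.001] y [ 9.e-04 -4.e-04 -1.e+00] F [-0.1 -0.4 -5.9] T [-0.   -0.01  0.03] w 0.0537 q [-0.42 -0.03  1.82  0.    1.36  0.69]
shift cm in tool now [ 0.01  6.72 -0.08] in target tool axes [ 0.    6.72 -0.08] rotvec deg [-0.04 -0.14 -0.04]
```

>>> {"fn": "carry_out", "kwargs": {
  "commands": [
    [[0,0,0],[0,0.5,-0.05],0.5],
    [[0,0,0],[0,0.5,0],0.5],
    [[0,0,0],[0,0.5,0],0.5],
    [[0,0,0],[0,0.5,0],0.5],
    [[0,0,0],[0,0.4,0],0.5],
    [[0,0,0],[0,0.3,0],0.5],
    [[0,0,0],[0,0,0],0.5],
    [[0,0,0],[0,0,0],0.5]
  ]
}}

```text
time_s: 9.85
tcp_pos: [0.5333, -0.2125, 0.0904]
eef_rot: [0.159, -0.689, 0.689, -0.159]
wrist_force: [0.5, -0.2, -6.4]
width: 0.0539
```

```bash
for i in 1 2; do python3 g.py .5334 -.2124 .0508 -63.8; done
python3 - <<'E'
from h import *
im=cams.snapshot("side")[:,:,::-1]
v=cv2.resize(im[240:330,315:405],(600,600),interpolation=cv2.INTER_CUBIC)
cv2.imwrite("pics/t4.png",np.clip((v.astype(float)-40)*1.3,0,255).astype(np.uint8))
E
```

```text
t 9.85 tcp [ 0.5333 -0.2125  0.0904] jaw -63.94 xaxis [-0.898 -0.439 -0.   ] y [ 0. -0. -1.] F [ 0.5 -0.2 -6.4] T [ 0.01 -0.    0.02] w 0.0539 q [-0.42 -0.01  1.84 -0.    1.31  0.69]
shift cm in tool now [-0.01  3.96 -0.01] in target tool axes [-0.01  3.96 -0.01] rotvec deg [-0.   -0.14 -0.  ]
t 9.85 tcp [ 0.5333 -0.2125  0.0904] jaw -63.94 xaxis [-0.898 -0.439 -0.   ] y [ 0. -0. -1.] F [ 0.5 -0.2 -6.4] T [ 0.01 -0.    0.02] w 0.0539 q [-0.42 -0.01  1.84 -0.    1.31  0.69]
shift cm in tool now [-0.01  3.96 -0.01] in target tool axes [-0.01  3.96 -0.01] rotvec deg [-0.   -0.14 -0.  ]
```

View pics/t4.png

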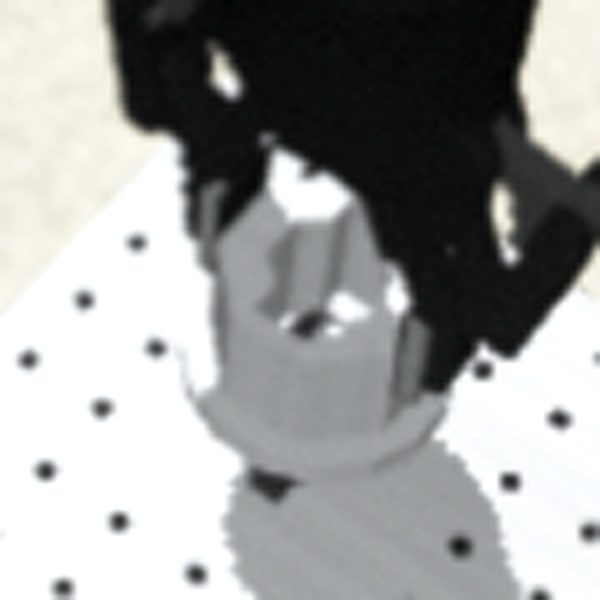

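The picture shows the tip of the shaft inside the bore at zoomed (310,322), and there is no contact force. I'll keep lowering gently past the key tops.

>>> {"fn": "carry_out", "kwargs": {
  "commands": [
    [[0,0,0],[0,0.2,0],0.5],
    [[0,0,0],[0,0.2,0],0.5],
    [[0,0,0],[0,0.2,0],0.5],
    [[0,0,0],[0,0.2,0],0.5],
    [[0,0,0],[0,0,0],0.5]
  ]
}}

```text
time_s: 10.4
tcp_pos: [0.5331, -0.2124, 0.0819]
eef_rot: [-0.16, 0.689, -0.689, 0.159]
wrist_force: [0.0, 0.3, -6.3]
width: 0.0538
```

>>> {"fn": "carry_out", "kwargs": {
  "commands": [
    [[0,0,0],[0,0.4,0],0.5],
    [[0,0,0],[0,0.4,0],0.5],
    [[0,0,0],[0,0.4,0],0.5],
    [[0,0,0],[0,0.4,0],0.5],
    [[0,0,0],[0,0.4,0],0.5],
    [[0,0,0],[0,0.4,0],0.5],
    [[0,0,0],[0,0.3,0],0.5],
    [[0,0,0],[0,0,0],0.5],
    [[0,0,0],[0,0,0],0.5]
  ]
}}

```text
time_s: 11.3
tcp_pos: [0.5333, -0.2125, 0.0554]
eef_rot: [0.159, -0.689, 0.689, -0.159]
wrist_force: [0.2, 0.2, -6.0]
width: 0.0542
```

```bash
python3 g.py .5334 -.2124 .0508 -63.8
```

```text
t 11.3 tcp [ 0.5333 -0.2125  0.0554] jaw -63.93 xaxis [-0.898 -0.439  0.   ] y [ 0. -0. -1.] F [ 0.2  0.2 -6. ] T [-0.02 -0.02 -0.02] w 0.0542 q [-0.42  0.02  1.87 -0.    1.25  0.69]
shift cm in tool now [-0.01  0.46 -0.  ] in target tool axes [-0.01  0.46 -0.  ] rotvec deg [-0.   -0.13  0.  ]
```

>>> {"fn": "carry_out", "kwargs": {
  "commands": [
    [[0,0,0],[0,0.1,0],0.5],
    [[0,0,0],[0,0.1,0],0.5],
    [[0,0,0],[0,0.1,0],0.5],
    [[0,0,0],[0,0.05,0],0.5],
    [[0,0,0],[0,0,0],0.5],
    [[0,0,0],[0,0,0],0.5]
  ]
}}

```text
time_s: 11.9
tcp_pos: [0.5333, -0.2125, 0.0518]
eef_rot: [0.159, -0.689, 0.689, -0.159]
wrist_force: [0.3, 0.4, -6.3]
width: 0.0539
```

>>> {"fn": "carry_out", "kwargs": {
  "commands": [
    [[0,0,0],[0,0.05,0],0.5],
    [[0,0,0],[0,0,0],0.5],
    [[0,0,0],[0,0,0],0.5]
  ]
}}

```text
time_s: 12.2
tcp_pos: [0.5334, -0.2125, 0.0516]
eef_rot: [0.159, -0.689, 0.689, -0.16]
wrist_force: [-2.0, 0.9, -2.5]
width: 0.054
```

>>> {"fn": "carry_out", "kwargs": {
  "commands": [
    [[0,0,0],[0,0.05,0],0.5],
    [[0,0,0],[0,0,0],0.5],
    [[0,0,0],[0,0,0],0.5]
  ]
}}

```text
time_s: 12.5
tcp_pos: [0.5334, -0.2125, 0.0515]
eef_rot: [0.159, -0.689, 0.689, -0.16]
wrist_force: [-5.4, 3.3, 4.7]
width: 0.0542
```

Contact at TCP z 0.0516 is exactly 10 mm above the pick height, so the hub is home. Releasing now.

>>> {"fn": "carry_out", "kwargs": {
  "commands": [
    [[0,0,0],[0,0,0],0.6],
    [[0,0,0],[0,0,0],0.75],
    [[0,0,0],[0,0,0],1],
    [[0,0,0],[0,0,0],1],
    [[0,0,0],[0,0,0],1],
    [[0,0,0],[0,0,0],1],
    [[0,0,0],[0,0,0],1]
  ]
}}

```text
time_s: 13.2
tcp_pos: [0.5333, -0.2125, 0.0508]
eef_rot: [0.159, -0.689, 0.689, -0.159]
wrist_force: [-0.9, -0.4, -0.7]
width: 0.0854
```

>>> {"fn": "carry_out", "kwargs": {
  "commands": [
    [[0,0,0],[0,-0.5,0],1],
    [[0,0,0],[0,-1,0],1],
    [[0,0,0],[0,-1.5,0],1],
    [[0,0,0],[0,-2.5,0],1],
    [[0,0,0],[0,-3,0],1],
    [[0,0,0],[0,-3,0],1],
    [[0,0,0],[0,-3,0],1],
    [[0,0,0],[0,0,-4],1],
    [[0,0,0],[0,0,-4],1],
    [[0,0,0],[0,0,-4],1],
    [[0,0,0],[0,0,-4],1],
    [[0,0,0],[0,0,-4],1],
    [[0,0,0],[0,0,-4],1],
    [[0,0,0],[0,0,0],1]
  ]
}}

```text
time_s: 14.6
tcp_pos: [0.4264, 0.0059, 0.1976]
eef_rot: [-0.16, 0.689, -0.689, 0.161]
wrist_force: [-0.7, -1.4, 0.3]
width: 0.0858
```

```bash
python3 - <<'E'
from h import *
out=[]
for c,ctr in(("top",(442,221)),("side",(360,300))):
    im=cams.snapshot(c)[:,:,::-1]; cv2.imwrite(f"pics/{c}5.png",im)
    o=np.array(ctr)-36; s=390/72
    v=cv2.resize(im[o[1]:o[1]+72,o[0]:o[0]+72],(390,390),interpolation=cv2.INTER_CUBIC)
    try: print(c,fit(c,im[:,:,::-1].copy(),hub_map,.01,ctr,26,[(.5334,-.2124,np.radians(26))]))
    except Exception as e: print(e)
    w=v.copy()
    for P in(ring(.0355,0),ring(.0355,.008),octg(.044)):
        cv2.polylines(w,[np.round((proj(c,place(P,.5334,-.2124,.01,np.radians(26.2)))-o+.5)*s-.5).astype(int)],True,(0,255,0),1)
    out.append(np.hstack([v,w]))
cv2.imwrite("pics/t5.png",cv2.resize(np.vstack(out),(600,600)))
E
python3 g.py .5 0 .2 0|head -1
```

```text
top (np.float64(0.5334112508252841), np.float64(-0.2109679101215173), np.float64(25.93910993082456), np.float64(698.2324332677264))
side (np.float64(0.5344965021537132), np.float64(-0.21210136157549242), np.float64(25.861688744718396), np.float64(623.1958473082448))
t 14.7 tcp [0.4278 0.0036 0.1973] jaw -63.84 xaxis [-0.898 -0.441 -0.002] y [ 2.3e-03 -3.0e-04 -1.0e+00] F [ 0.8 -0.4 -0.4] T [ 0.   -0.03  0.  ] w 0.0851 q [-0.05 -0.43  2.02 -0.    1.55  1.06]
```

View pics/t5.png

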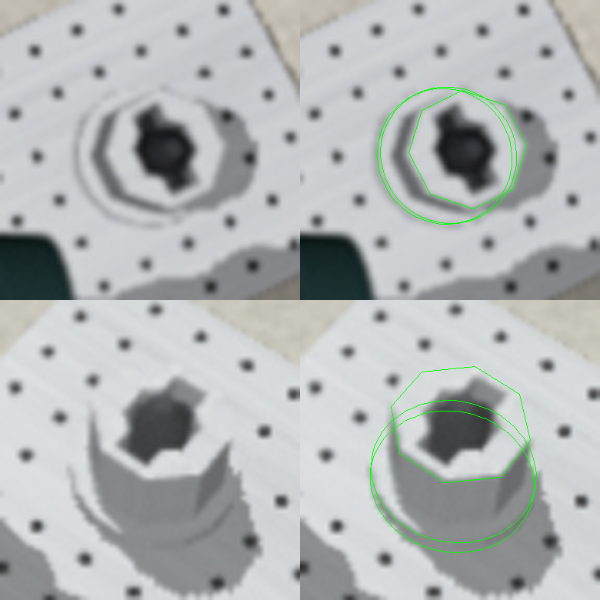

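View pics/side5.png

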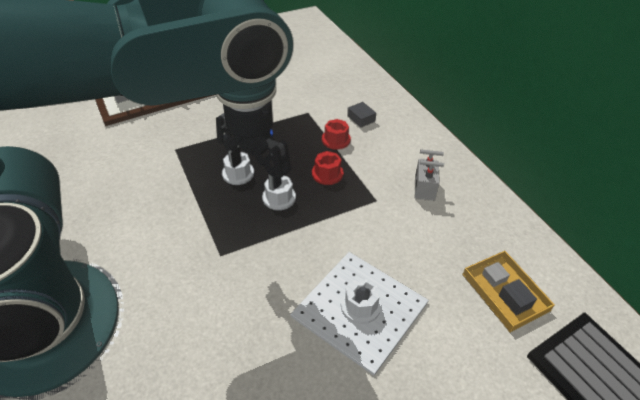

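The hub is over the shaft with the keys in both keyways. Its flange and top face match the model at home height in both views, and the arm is clear at z 0.20.

```bash
python3 -c "
from plant import arm;print(arm.job_done())"
```

```text
the job is handed in; nothing more can be done
None
```

I fitted the white hub with two opposite keyways over the test shaft, flange down, and handed the job in at about 14.7 s; `job_done` gives no verdict. I gripped it on its flats, turned it about 126° to line up with the keys, lowered it in the gripper until it touched the plate, then let go and backed away. I did not touch the other two hubs or the blue and red look-alikes.

**Checks that agreed:**
- **Height:** it touched down with the gripper 10 mm above where it picked the hub up, which is the plate thickness.
- **Forces:** there was no contact force on the way down past the keys. At touchdown the wrist force shifted by about 11 N upward and about 6 N sideways, and after letting go it was back near zero.
- **Final pictures:** in both views the shaft and keys show inside the bore and keyways, and the hub's outline matches the model sitting flat on the plate. The fitted yaw is about 25.9°, against 26.2° for the plate.

**Disagreements:**
- **Cameras:** in the first pictures they differed by about 3 mm on the plate's position. A separate fit to the shaft itself agreed to about 1 mm, so I used that.
- **Final hub position:** the two cameras' fits differ by about 1.5 mm, which is within the calibration error.

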